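Ready a handheld for its antenna

TASK

I am about to fit an antenna to the handheld: first lay the two rubber antennas flat and side by side in the aluminium tray, lengthwise, both with their brass connectors towards the red-striped end, and let go of them. Then draw the black handheld out of the slanted charger and hold it still and upright, socket up, well clear of everything with its underside at least 15 cm above the bench; finish while still holding it there. Leave everything else on the bench where it is.

Things in the scene. Friction and masses are not known exactly. Their poses are not given: they have to be found in the camera images.
- radio_center (a point): black handheld radio, a block 30 (x) x 52 (y) x 105 mm (z), about 0.24 kg; this point is its centre. z runs along its length to the top with antenna socket and knob (10 mm high, look only); -x is the front with screen and keys; y is level at the start, when z leans 0.70 rad from vertical towards the charger's +x. Its flanks (y faces) are free above the charger's 30 mm side walls
- charger: grey slanted charger fixed to the bench, foot 125 x 85 mm, 70 mm tall; origin under its foot, +x the way it leans, z up. Its pocket sits loosely (1 to 3 mm) round the radio's lowest 30 mm at the sides (walls 5 mm thick) and 22 mm at the front; a backrest 46 mm wide reaches 70 mm along the radio's back. The radio comes out along its own length
- ant_long_center (a point): the longer one, yellow ring: black rubber antenna, 130 mm of rubber 12 to 14 mm wide and 12 mm thick, a yellow ring near one end, where a 9 mm thick brass connector sticks out 14 mm; 35 g. It starts flat on the bench. This point is the middle of the rubber, half-way up (6 mm over the bench); x runs along it towards the connector, z is up
- ant_long_connector (a point): tip of the long antenna's brass connector, 79 mm from its centre
- ant_short_center (a point): the shorter one, blue ring: black rubber antenna, 95 mm of rubber 12 to 14 mm wide and 12 mm thick, a blue ring near one end, where a 9 mm thick brass connector sticks out 14 mm; 35 g. It starts flat on the bench. This point is the middle of the rubber, half-way up (6 mm over the bench); x runs along it towards the connector, z is up
- ant_short_connector (a point): tip of the short antenna's brass connector, 61.5 mm from its centre
- tray: open aluminium tray fixed to the bench, 220 (x) x 150 (y) x 16 mm tall, walls and floor 4 mm thick (inner floor 4 mm above the bench); origin under its centre, x along its length; the red stripe, on rim and floor, is at its -x end
- swr_meter: bystander, to be left alone: a steel SWR meter, a block 60 x 120 x 65 mm tall; origin at its underside
- resistor_bank: bystander, to be left alone: a bank of three red ceramic resistors on a dark steel plate, 60 x 120 x 24 mm tall; origin at its underside
- mug: bystander, to be left alone: a blue mug, 80 mm across and 90 mm tall; origin at its underside
- screwdriver: bystander, to be left alone: a screwdriver lying flat, 200 mm or so long; origin at its underside
- battery_pack: bystander, to be left alone: a spare black battery pack with an orange label, 75 x 52 x 22 mm tall; origin at its underside

How it is judged:
On the way, in this order (a step that is already met when the one before it is completed fails the run):
1. both antennas lie released in the tray, lengthwise, connectors towards the red stripe (x of ant_long_center in the frame of tray between -0.045 and 0.045 m and y of ant_long_center in the frame of tray between -0.068 and 0.068 m and z of each of ant_long_center, ant_short_center in the frame of tray below 0.017 m and angle between the x axis of each of ant_long_center, ant_short_center and the x axis of tray, either way round below 0.26 rad and x of each of ant_long_connector, ant_short_connector in the frame of tray below -0.02 m and angle between ant_long_center's own x axis and vertical between 1.47 and 1.67 rad and contact force between each of ant_long, ant_short and the fingers below 0.05 N and linear speed of each of ant_long, ant_short below 0.03 m/s and x of ant_short_center in the frame of tray between -0.045 and 0.045 m and y of ant_short_center in the frame of tray between -0.068 and 0.068 m and angle between ant_short_center's own x axis and vertical between 1.47 and 1.67 rad), for 0.2 s.
2. the handheld is drawn out of the charger and raised (height (world z) of radio_center above 0.13 m and contact force between radio and charger below 0.05 N and contact force between radio and the fingers above 1 N), for 0.2 s.
At the end, for the whole second after the job is handed in: both antennas flat and free in the tray, middles within 45 mm of its centre along it, within 15 degrees of its length, connectors towards the stripe; the handheld held by the fingers only, still, socket up within 10 degrees of vertical, its centre over 200 mm above the bench (all of step 1 and height (world z) of radio_center above 0.2 m and angle between radio_center's own z axis and vertical below 0.17 rad and contact force between radio and the fingers above 1 N and contact force between radio and charger below 0.05 N and linear speed of radio below 0.04 m/s and angular speed of radio below 0.3 rad/s and contact force between radio and swr_meter below 0.05 N and contact force between radio and resistor_bank below 0.05 N and contact force between radio and mug below 0.05 N and contact force between radio and screwdriver below 0.05 N and contact force between radio and battery_pack below 0.05 N); the arm keeps its last pose, push and grip.
It fails at once if the swr meter is pushed more than 30 mm (distance of swr_meter from where it was at the start of the episode above 0.03 m).
It fails at once if the resistor bank is pushed more than 30 mm (distance of resistor_bank from where it was at the start of the episode above 0.03 m).
It fails at once if the mug is pushed more than 30 mm (distance of mug from where it was at the start of the episode above 0.03 m).
It fails at once if the screwdriver is pushed more than 30 mm (distance of screwdriver from where it was at the start of the episode above 0.03 m).
It fails at once if the battery pack is pushed more than 30 mm (distance of battery_pack from where it was at the start of the episode above 0.03 m).
It also fails if it takes over 72 s, if anything falls off the work surface, if the arm or the gripper's body presses on something with over 40 N, if the wrist force passes 120 N, or if a joint passes its speed limit or range.

ROBOT

A 7-joint arm with a two-finger parallel gripper is mounted at the origin on the work surface. World frame = base frame: x ahead of the robot, y to its left, z up, the work surface at z = 0. Lengths are in m, angles in rad, forces in N, time in s.
With the tool pointing down it reaches from about 0.425 to 0.875 m from the base axis. Payload 4.7 kg.
Tool frame: the origin (TCP) lies midway between the tips of the shut fingers; the grasp point (between the pads) lies 19 mm behind it (ctrl.grip_point_offset is the distance from the TCP to the grasp point, in m); z points along the fingers, y is the line along which they close (so a half turn about z gives the same grasp; the last joint's range is limited). The gripper opens to 87 mm and grips with 3 to 60 N. Pads are 19 mm wide; open, the fingers measure 117 mm over their backs; the gripper's body (75 mm by 190 mm) begins 51 mm behind the grasp point.
Start: joints at [-1.334, 0.321, -0.07, 1.45, 0.023, 1.371, -0.057], TCP at [0.144, 0.634, 0.223] pointing down, gripper open.
Joint ranges: [-2.86, 2.86], [-0.3, 2.09], [-1.38, 1.24], [0.06, 2.45], [-1.56, 4.7], [0.09, 2.05], [-2.69, 2.69]. Speed limits (rad/s): [2.57, 2.57, 3.14, 3.14, 3.14, 3.14, 3.14].

INTERFACE

Orientations are given as a rotation vector (axis times angle).
In Python, from bench import ctrl gives the robot as it stands.
- The arm moves only by the tool move_arm, never from a script. Its argument "increments" is text: rows parted by semicolons, each of 7 numbers parted by spaces: the shift along the world's x, y, z in mm, then the turn, a rotation vector about the world's x, y, z in degrees, then the closure in counts, from 0 (fully open) to 255 (shut). A call has exactly 8 rows; each row shifts and turns the commanded pose from where the row before left it; what a row does not reach is not made up. A row lasts 1/12 s, in which the tool goes at most 41.7 mm and 7.16 degrees, less where a joint would pass 70% of its speed; a pose out of reach is approached as far as the arm can. A call with a gripper value outside its range is refused whole. The fingers move at their own pace and stop on an object; "grip_force" is the grip in N (left out, the last holds). Time passes only in rows, so rows that do not move let the fingers close, or fill a call up. It gives the time, the measured TCP pose, the force, the opening and the grip force at its end, in the units of the state.
- ctrl.get_state(): the state, without advancing time (a new reading comes with each control period).
- ctrl.get_image(name): name is "scene" or "top" or "wrist"; returns a dict with "frame" (384x512x3 uint8, red, green, blue), "depth" (384x512 float32, m along the optical axis (not along the pixel's ray), 0 where there is no reading), "fx", "fy", "cx", "cy" (pixels), "k1" (the pictures are not rectified: a ray, as slopes to the right and down, at radius r is drawn at 1 + k1 r^2 times it, then the intrinsics apply), "position" and "orientation" of the camera in the world. Camera axes: x right, y down, z forward; pixel columns grow to the right and rows downward; lengths in m; the calibration is good to about 2 mm. A picture is of the moment at which its call begins.
- ctrl.close_job(): hands the job in; it is judged then, once.
Trained networks look in a picture, given as the dict that the camera call returned (one of the last four; its "shot" number tells which), for a name from the list of things; names that differ only in an ending like _2 or _b are one class to them, and where a whole thing is asked for, a point or a joint stands for the part that bears it (a point fixed in the world has none). Each returns a list of dicts, best first, with "score" (0 to 1); they miss things now and then, are a little off and sometimes report something else, mostly with a low value. They report only what shows in the picture. A call takes as long as a camera call.
- ctrl.find_in(target, picture): "centre" ([x, y, z] in m, in world coordinates, good to about 4 mm: the middle of the surface that is visible of it).
- ctrl.silhouettes(target, picture): "region" (384x512 bool, what is visible of it).
The state is a dict: "time": time; "joint_positions": joint angles; "qd": joint speeds; "joint_torque": joint torques, N m; "position": TCP position; "tool_rot": TCP orientation; "ft_force": force on the tool from outside, world axes, zero at the start; "torque": the same for the moment, N m; "grip_width": opening from 0.0 (shut) to 1.0 (fully open); "grip_force": force on a finger pad.
Only numpy, scipy, OpenCV 4.12 (cv2) and the standard library are available. Lean on these libraries where they do the work, as an engineer would, in place of code of your own. Each camera call takes 0.05 s, during which the arm holds its last target. There are 200 camera calls.

## Working session

There is one attempt and no reset: what is moved stays moved. The work goes in short steps, Python scripts to look and compute and a tool call to move; the robot and the scene stay as the last step left them, time stands still between calls to the robot, and variables do not carry over. Pictures are saved under pics/ and viewed, at most 10 in all, crops included, and the job is handed in when it is done.

Besides the shell and the picture viewer there is one more tool, called as a command line: name --argument value ..., lists and objects as JSON in quotes. move_arm: Moves the arm, as the interface text tells. Its arguments: {"type":"object","properties":{"increments":{"type":"string"},"grip_force":{"type":"number"}},"required":["increments"]}

```bash
mkdir -p pics
cat > h.py <<'E'
import numpy as np, cv2
from scipy.spatial.transform import Rotation as R
from bench import ctrl
def rot(o):
    o=np.array(o,float)
    if o.shape==(3,3): return o
    return R.from_rotvec(o).as_matrix() if o.size==3 else R.from_quat(o).as_matrix()
def cloud(p):
    v,u=np.mgrid[0:384,0:512]
    xd=(u-p["cx"])/p["fx"]; yd=(v-p["cy"])/p["fy"]
    x,y=xd.copy(),yd.copy()
    for _ in range(15):
        f=1+p["k1"]*(x*x+y*y); x,y=xd/f,yd/f
    d=p["depth"]
    c=np.stack([x*d,y*d,d],-1)
    return c@rot(p["orientation"]).T+np.array(p["position"])
def save(p,n): cv2.imwrite(f"pics/{n}.png",cv2.cvtColor(p["frame"],cv2.COLOR_RGB2BGR))
def axis(pts):
    r=cv2.minAreaRect((pts[:,:2]*1000).astype(np.float32)); b=cv2.boxPoints(r)
    return r
E
python3 - <<'E'
from h import *
names=["radio_center","charger","ant_long_center","ant_long_connector","ant_short_center","ant_short_connector","tray","swr_meter","resistor_bank","mug","screwdriver","battery_pack"]
ims=[]
print({k:np.round(v,3) for k,v in ctrl.get_state().items()})
for cam in ["top","scene"]:
    p=ctrl.get_image(cam); ims.append(p["frame"]); save(p,cam+"0")
    print(cam,p["orientation"],p["position"],p["fx"],p["k1"])
    C=cloud(p)
    for n in names:
        f=ctrl.find_in(n,p); s=ctrl.silhouettes(n,p)
        print(n,[(np.round(a["centre"],3).tolist(),round(a["score"],2)) for a in f[:2]])
        if s:
            m=s[0]["region"]&(p["depth"]>0); P=C[m]
            print("   sil",round(s[0]["score"],2),m.sum(),[np.round(x,1) for x in axis(P)] if len(P)>5 else 0, np.round(np.percentile(P[:,2],[5,50,95]),3))
E
```

```text
{'time': np.float64(0.0), 'joint_positions': array([-1.334,  0.322, -0.07 ,  1.452,  0.023,  1.371, -0.057]), 'qd': array([-0.001,  0.001, -0.001,  0.   , -0.001, -0.001, -0.001]), 'joint_torque': array([-0.0000e+00, -4.9130e+01, -4.0400e-01, -3.1252e+01, -6.4000e-02,
        4.4000e-02,  0.0000e+00]), 'position': array([0.144, 0.633, 0.221]), 'tool_rot': array([-3.490e-01, -3.122e+00,  3.000e-03]), 'ft_force': array([-0.357,  0.797,  0.043]), 'torque': array([-0.   ,  0.006,  0.005]), 'grip_force': np.float64(0.0), 'grip_width': np.float64(0.999)}
top [-2.11652867  2.12854562 -0.20113938] [ 0.34994326 -0.01018216  1.37747144] 375.1143358616878 -0.010908489530892905
radio_center [([0.511, -0.256, 0.095], 0.89)]
   sil 0.57 371 [array([ 522.5, -259.8]), array([51.7, 99. ]), np.float64(71.9)] [0.054 0.093 0.114]
charger [([0.471, -0.23, 0.007], 0.79), ([0.613, 0.016, 0.01], 0.25)]
   sil 0.57 416 [array([ 498.1, -250.3]), array([ 83.7, 123.3]), np.float64(71.9)] [0.004 0.012 0.056]
ant_long_center [([0.451, -0.003, 0.013], 0.69)]
   sil 0.56 75 [array([449.5,  -4.4]), array([ 11.9, 125
[... 2233 characters left out ...]
.86 1088 [array([767.3,  13.2]), array([190.4,  94. ]), np.float64(78.6)] [0.006 0.062 0.066]
resistor_bank [([0.737, -0.209, 0.02], 0.83)]
   sil 0.85 433 [array([ 735. , -219.8]), array([130.7,  58.3]), np.float64(88.5)] [0.004 0.016 0.025]
mug [([0.563, 0.502, 0.059], 0.91)]
   sil 0.88 1574 [array([533.9, 482.7]), array([152.7, 100.1]), np.float64(37.1)] [0.004 0.051 0.09 ]
screwdriver [([0.536, -0.488, 0.019], 0.69), ([0.456, -0.005, 0.009], 0.41)]
   sil 0.6 153 [array([ 509.8, -500.7]), array([125.3,  58.5]), np.float64(19.4)] [0.003 0.018 0.026]
battery_pack [([0.73, 0.218, 0.021], 0.96)]
   sil 0.6 508 [array([717.8, 214.2]), array([85.3, 52.7]), np.float64(4.3)] [0.005 0.021 0.024]
```

View pics/top0.png

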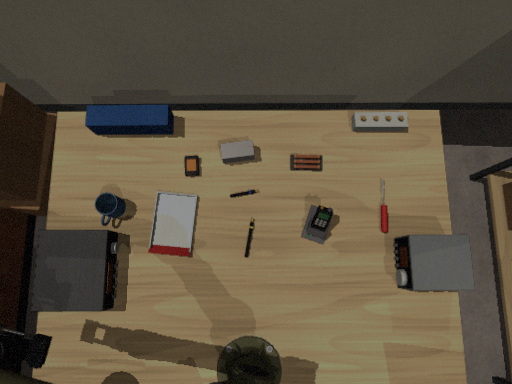

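View pics/scene0.png

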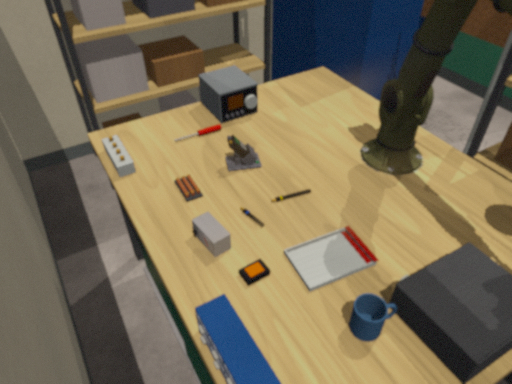

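Run:
```python
from h import *
im=cv2.imread("pics/top0.png")
a=cv2.resize(im[180:265,145:345],None,fx=4,fy=4,interpolation=cv2.INTER_CUBIC)
cv2.imwrite("pics/c1.png",a)
```

```text
(no output)
```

View pics/c1.png

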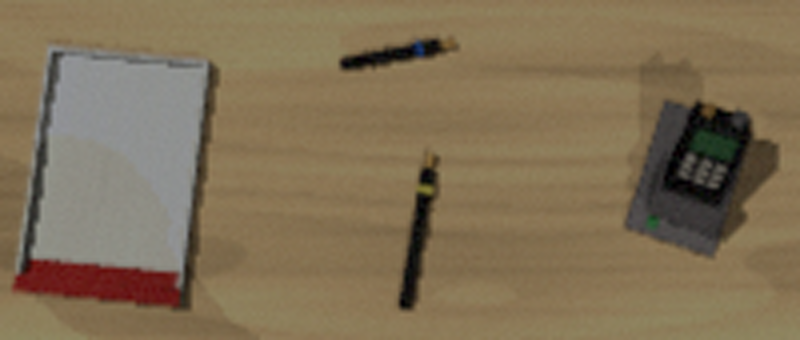

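move_arm --increments "30 -32 0 0 0 0.6 120;30 -32 0 0 0 0.6 120;30 -32 0 0 0 0.6 120;30 -32 0 0 0 0.6 120;30 -32 0 0 0 0.6 120;30 -32 0 0 0 0.6 120;30 -32 0 0 0 0.6 120;30 -32 0 0 0 0.6 120" --grip_force 20

```text
time: 3.17
position: [0.3728, 0.3891, 0.223]
tool_rot: [0.217, 3.134, 0.001]
ft_force: [1.5, 1.3, -0.1]
grip_width: 0.55
grip_force: 0.0
```

Run:
```python
from h import *
p=ctrl.get_image("wrist"); save(p,"w1"); s=ctrl.get_state()
print(np.round(s["position"],3),np.round(s["joint_positions"],2),np.round(p["position"],3),s["grip_width"])
T=rot(s["tool_rot"]); print(T.round(2)); print("cam in tool",((np.array(p["position"])-s["position"])@T).round(3)); print((T.T@rot(p["orientation"])).round(2))
C=cloud(p)
m=(p["frame"][...,0]>130)&(p["frame"][...,1]<60)&(p["frame"][...,2]<60); print("red",m.sum(), axis(C[m]) if m.sum()>20 else 0)
```

```text
[0.381 0.381 0.223] [-0.97  0.08  0.14  1.73 -0.    1.33  0.59] [0.305 0.397 0.385] 0.541888685807614
[[-0.99  0.15  0.01]
 [ 0.15  0.99 -0.  ]
 [-0.01 -0.   -1.  ]]
cam in tool [ 0.076  0.004 -0.162]
[[ 0.01 -0.97 -0.25]
 [ 1.    0.01  0.01]
 [-0.   -0.25  0.97]]
red 432 ((375.6471252441406, 313.037109375), (57.07966613769531, 210.772216796875), 24.83584976196289)
```

View pics/w1.png

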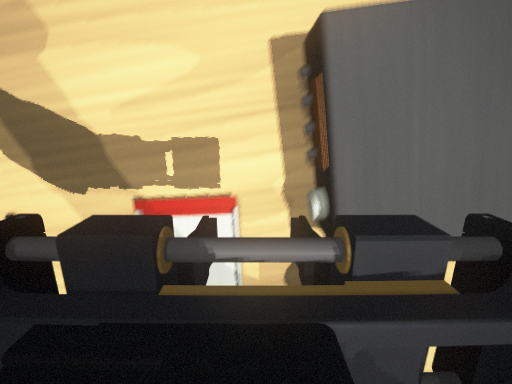

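move_arm --increments "18 -40 0 0 0 0 140;18 -40 0 0 0 0 140;18 -40 0 0 0 0 140;18 -40 0 0 0 0 140;18 -40 0 0 0 0 140;18 -40 0 0 0 0 140;18 -40 0 0 0 0 140;18 -40 0 0 0 0 140"

```text
time: 3.88
position: [0.5089, 0.0851, 0.223]
tool_rot: [0.218, 3.133, 0.001]
ft_force: [0.7, 0.6, 0.3]
grip_width: 0.456
grip_force: 0.0
```

move_arm --increments "0 -30 -10 0 0 0 140;0 -27 -10 0 0 0 140;0 0 0 0 0 0 140;0 0 0 0 0 0 140;0 0 0 0 0 0 140;0 0 0 0 0 0 140;0 0 0 0 0 0 140;0 0 0 0 0 0 140"

```text
time: 4.55
position: [0.5086, 0.0311, 0.2029]
tool_rot: [0.215, 3.134, 0.001]
ft_force: [0.1, 0.9, 0.4]
grip_width: 0.453
grip_force: 0.0
```

```bash
cat >> h.py <<'E'
def ant(p,n,near):
    """dark/other pixels standing 4..20 mm above the bench within 0.1 m of near: centre, heading (mod 180), ring side"""
    C=cloud(p); 
    m=(C[...,2]>0.005)&(C[...,2]<0.018)&(p["depth"]>0)&(np.hypot(C[...,0]-near[0],C[...,1]-near[1])<0.1)
    k,l,st,_=cv2.connectedComponentsWithStats(m.astype(np.uint8)); 
    i=1+np.argmax(st[1:,4]); m=l==i; P=C[m]; r=axis(P); b=cv2.boxPoints(r)
    f=p["frame"][m].astype(int); br=(f[:,0]-f[:,2]>40); 
    print(n,m.sum(),"rect",np.round(r[0],1),np.round(r[1],1),round(r[2],1),"z95",np.percentile(P[:,2],[50,95]).round(4),"brass/yellow",br.sum(),P[br].mean(0).round(3) if br.any() else 0)
E
python3 - <<'E'
from h import *
p=ctrl.get_image("wrist"); save(p,"w2"); s=ctrl.get_state()
print(np.round(s["position"],3),np.round(s["joint_positions"],2),rot(s["tool_rot"]).round(2).tolist())
C=cloud(p)
for n in ["ant_long_center","ant_long_connector","ant_short_center"]:
    f=ctrl.find_in(n,p); q=ctrl.silhouettes(n,p)
    print(n,[(np.round(a["centre"],3).tolist(),round(a["score"],2)) for a in f[:2]])
    if q:
        P=C[q[0]["region"]]; print("  sil",q[0]["score"],len(P),[np.round(x,1) for x in axis(P)],np.percentile(P[:,2],[5,50,95]).round(4))
ant(p,"long",(.45,-.003))
E
```

```text
[0.509 0.031 0.203] [-0.59  0.02  0.49  1.84 -0.01  1.28  1.33] [[-0.99, 0.14, 0.0], [0.14, 0.99, 0.0], [-0.0, 0.0, -1.0]]
ant_long_center [([0.443, 0.0, 0.01], 0.6)]
  sil 0.71 1112 [array([454.2,  12.6]), array([ 47. , 147.3]), np.float64(80.2)] [0.0085 0.0116 0.0131]
ant_long_connector [([0.45, 0.001, 0.009], 0.97)]
ant_short_center []
long 1089 rect [452.7  -4. ] [ 13.8 144.7] 80.3 z95 [0.0116 0.013 ] brass/yellow 154 [ 0.485 -0.009  0.011]
```

View pics/w2.png

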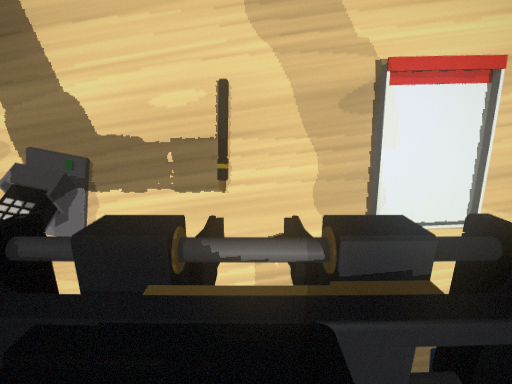

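move_arm --increments "-9 -5 -15 0 0 -0.3 140;-9 -5 -22 0 0 -0.3 140;-9 -5 -22 0 0 -0.3 140;-9 -5 -22 0 0 -0.3 140;-9 -5 -22 0 0 -0.3 140;-9 -5 -22 0 0 -0.2 140;-9 -4 -22 0 0 0 140;0 0 -15 0 0 0 140"

```text
time: 5.57
position: [0.4426, -0.0052, 0.0386]
tool_rot: [-0.266, -3.127, 0.0]
ft_force: [0.1, 0.3, 0.1]
grip_width: 0.45
grip_force: 0.0
```

Run:
```python
from h import *
p=ctrl.get_image("wrist"); ant(p,"long",(.45,-.003)); s=ctrl.get_state(); print(np.round(s["position"],4),s["joint_positions"].round(2) if hasattr(s["joint_positions"],'round') else s["joint_positions"], s["tool_rot"])
# tray from top, rim and floor
p=ctrl.get_image("top"); C=cloud(p); q=ctrl.silhouettes("tray",p)[0]["region"]
m=(q&(C[...,2]>.011)&(C[...,2]<.022)); P=C[m]; print("rim",m.sum(),axis(P),"floor z",np.median(C[q][:,2]))
f=p["frame"].astype(int); red=(f[...,0]>100)&(f[...,1]<50)&(f[...,2]<50)&q; print("red",red.sum(),axis(C[red]))
fl=q&(f.min(-1)>120); print("white",fl.sum(),axis(C[fl]))
```

```text
long 1696 rect [421.1   1.8] [11.7 78.9] 80.2 z95 [0.0117 0.0129] brass/yellow 188 [0.388 0.007 0.011]
[ 0.4418 -0.0049  0.0368] [-0.55  0.07  0.52  2.16 -0.04  0.93  1.39] [-2.65080712e-01 -3.12446498e+00  2.20244202e-03]
rim 379 ((503.375244140625, 275.7948913574219), (151.80506896972656, 226.26852416992188), 84.12608337402344) floor z 0.0035663976525799335
red 287 ((391.6758728027344, 172.1795196533203), (372.824951171875, 31.482624053955078), 81.9368896484375)
white 1967 ((492.5081787109375, 162.775634765625), (392.1683349609375, 217.16502380371094), 79.4777603149414)
```

move_arm --increments "4 2 -14 0 0 0 140;0 0 -12 0 0 0 140;0 0 -8 0 0 0 140;0 0 0 0 0 0 140;0 0 0 0 0 0 255;0 0 0 0 0 0 255;0 0 0 0 0 0 255;0 0 0 0 0 0 255" --grip_force 25

```text
time: 6.38
position: [0.45, -0.0021, 0.0073]
tool_rot: [0.264, 3.129, 0.001]
ft_force: [-0.4, 0.0, -0.5]
grip_width: 0.233
grip_force: 0.0
```

move_arm --increments "0 0 0 0 0 0 255;0 0 0 0 0 0 255;0 0 10 0 0 0 255;0 0 15 0 0 0 255;0 0 20 0 0 0 255;0 0 20 0 0 0 255;0 0 0 0 0 0 255;0 0 0 0 0 0 255"

```text
time: 7.05
position: [0.4505, -0.002, 0.073]
tool_rot: [0.264, 3.128, 0.002]
ft_force: [-0.1, 0.1, -0.9]
grip_width: 0.128
grip_force: 25.0
```

move_arm --increments "2 13 3 0 0 -7 255;2 13 3 0 0 -7 255;2 13 3 0 0 -7 255;2 13 0 0 0 -7 255;2 13 0 0 0 -7 255;2 13 0 0 0 -7 255;2 13 0 0 0 -7 255;2 13 0 0 0 -7 255"

```text
time: 7.72
position: [0.4644, 0.1021, 0.0795]
tool_rot: [-1.711, -2.634, 0.003]
ft_force: [0.6, -0.6, -0.4]
grip_width: 0.132
grip_force: 25.0
```

move_arm --increments "2 13 0 0 0 -7 255;2 13 0 0 0 -7 255;2 13 0 0 0 -7 255;2 13 0 0 0 -7 255;2 13 0 0 0 -7 255;2 13 0 0 0 -7 255;2 13 0 0 0 -7 255;2 13 0 0 0 -7 255"

```text
time: 8.38
position: [0.4806, 0.2059, 0.0794]
tool_rot: [2.748, 1.523, -0.004]
ft_force: [0.1, -0.5, -0.4]
grip_width: 0.132
grip_force: 25.0
```

move_arm --increments "2 13 0 0 0 -7 255;2 13 0 0 0 -7 255;2 13 0 0 0 -7 255;2 13 0 0 0 -7 255;2 13 0 0 0 -7 255;2 13 0 0 0 -7 255;2 13 0 0 0 -7 255;2 13 0 0 0 -7 255"

```text
time: 9.05
position: [0.4967, 0.3098, 0.0792]
tool_rot: [3.139, 0.054, -0.003]
ft_force: [0.1, -0.2, -1.1]
grip_width: 0.132
grip_force: 25.0
```

move_arm --increments "2 0 0 0 0 -4.1 255;2 0 0 0 0 -4.1 255;0 0 0 0 0 0 255;0 0 0 0 0 0 255;0 0 0 0 0 0 255;0 0 0 0 0 0 255;0 0 0 0 0 0 255;0 0 0 0 0 0 255"

```text
time: 9.72
position: [0.5013, 0.3097, 0.0806]
tool_rot: [-3.137, 0.16, 0.0]
ft_force: [-0.6, 0.1, -0.6]
grip_width: 0.131
grip_force: 25.0
```

Run:
```python
from h import *
s=ctrl.get_state(); T=rot(s["tool_rot"]); print(np.round(s["position"],4),np.round(s["joint_positions"],2),"yhead",np.degrees(np.arctan2(T[1,1],T[0,1])),s["grip_width"],s["grip_force"])
p=ctrl.get_image("wrist"); save(p,"w3")
C=cloud(p);f=p["frame"].astype(int)
m=(C[...,2]>.05)&(C[...,2]<.1)&(np.hypot(C[...,0]-.503,C[...,1]-.311)<.09)&(f.sum(-1)<150)
k,l,st,_=cv2.connectedComponentsWithStats(m.astype(np.uint8)); 
for i in range(1,k):
  if st[i,4]>100: P=C[l==i]; print(st[i,4],axis(P),np.percentile(P[:,2],[5,50,95]).round(3))
```

```text
[0.5013 0.3097 0.0806] [-1.04  0.33  0.52  1.79 -0.19  1.07 -2.12] yhead -95.84562635302046 0.13114338260324507 24.998454451560974
1299 ((516.8507080078125, 307.9607849121094), (35.99979782104492, 26.838220596313477), 16.214372634887695) [0.084 0.086 0.097]
434 ((473.15313720703125, 311.02764892578125), (13.708725929260254, 18.33901023864746), 82.61474609375) [0.083 0.085 0.086]
```

View pics/w3.png

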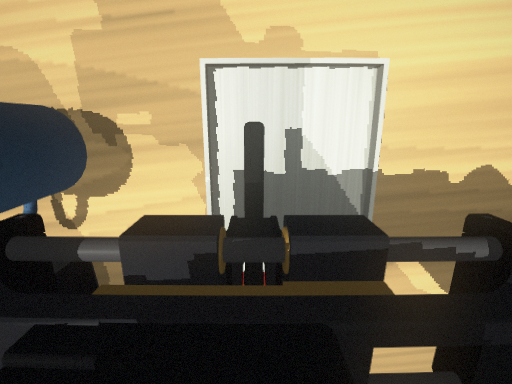

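move_arm --increments "1 0 -16 0 0 0 255;0 0 -18 0 0 0 255;0 0 -18 0 0 0 255;0 0 -10 0 0 0 255;0 0 -6 0 0 0 255;0 0 0 0 0 0 255;0 0 0 0 0 0 255;0 0 0 0 0 0 255"

```text
time: 10.43
position: [0.5031, 0.3102, 0.0135]
tool_rot: [-3.137, 0.161, -0.002]
ft_force: [-0.5, 0.0, -0.3]
grip_width: 0.131
grip_force: 25.0
```

move_arm --increments "0 0 0 0 0 0 160;0 0 0 0 0 0 160;0 0 0 0 0 0 160;0 0 0 0 0 0 160;0 0 0 0 0 0 160;0 0 15 0 0 0 160;0 0 25 0 0 0 160;0 0 30 0 0 0 160"

```text
time: 11.1
position: [0.501, 0.3088, 0.0816]
tool_rot: [3.134, -0.161, -0.005]
ft_force: [0.2, 0.3, -0.5]
grip_width: 0.37
grip_force: 0.0
```

Run:
```python
from h import *
s=ctrl.get_state(); print(np.round(s["position"],4),s["grip_width"])
p=ctrl.get_image("top"); C=cloud(p)
f=p["frame"].astype(int); m=(f.sum(-1)<110)&(abs(C[...,0]-.503)<.1)&(abs(C[...,1]-.28)<.065)&(C[...,2]<.03)&(C[...,2]>.008)
print(m.sum(),axis(C[m]),np.median(C[m][:,2]))
q=ctrl.silhouettes("ant_short_center",p)
m=q[0]["region"]; print(axis(C[m]))
```

```text
[0.501  0.3088 0.0816] 0.3701959194530362
37 ((505.39794921875, 307.5165710449219), (14.086725234985352, 124.4462661743164), 82.75772094726562) 0.014437200243652137
((491.9856262207031, 25.91761589050293), (91.55742645263672, 278.449462890625), 86.05824279785156)
```

move_arm --increments "6 -22 12 0 0 6.7 140;6 -22 12 0 0 6.7 140;6 -22 12 0 0 6.7 140;6 -22 12 0 0 6.7 140;6 -22 12 0 0 6.7 140;6 -22 12 0 0 6.7 140;6 -22 12 0 0 6.7 140;6 -22 12 0 0 6.7 140"

```text
time: 11.87
position: [0.5503, 0.1326, 0.1787]
tool_rot: [-2.869, -1.279, 0.001]
ft_force: [1.5, 0.5, 0.1]
grip_width: 0.444
grip_force: 0.0
```

move_arm --increments "6 -22 2 0 0 6.7 140;6 -22 2 0 0 6.7 140;6 -22 2 0 0 6.7 140;6 -22 2 0 0 6.7 140;6 -22 2 0 0 6.7 140;6 -22 2 0 0 6.7 140;6 -22 2 0 0 6.7 140;6 -22 2 0 0 6.7 140"

```text
time: 12.53
position: [0.5984, -0.0432, 0.1941]
tool_rot: [-1.984, -2.435, 0.0]
ft_force: [0.5, -0.9, 0.3]
grip_width: 0.451
grip_force: 0.0
```

move_arm --increments "0 0 0 0 0 0 140;0 0 0 0 0 0 140;0 0 0 0 0 0 140;0 0 0 0 0 0 140;0 0 0 0 0 0 140;0 0 0 0 0 0 140;0 0 0 0 0 0 140;0 0 0 0 0 0 140"

```text
time: 13.2
position: [0.5984, -0.0417, 0.1946]
tool_rot: [1.99, 2.431, 0.0]
ft_force: [-0.4, -0.4, 0.4]
grip_width: 0.45
grip_force: 0.0
```

Run:
```python
from h import *
s=ctrl.get_state(); T=rot(s["tool_rot"]); print(np.round(s["position"],4),np.round(s["joint_positions"],2),"yhead",np.degrees(np.arctan2(T[1,1],T[0,1])),s["grip_width"])
p=ctrl.get_image("wrist"); save(p,"w4"); ant(p,"short",(.615,.018))
```

```text
[ 0.5984 -0.0417  0.1946] [-0.44  0.25  0.54  1.64 -0.13  1.29  0.33] yhead 11.372008124082532 0.4498785287989525
short 832 rect [616.9  14.5] [ 14.1 108.8] 11.6 z95 [0.0117 0.0131] brass/yellow 161 [0.622 0.002 0.01 ]
```

View pics/w4.png

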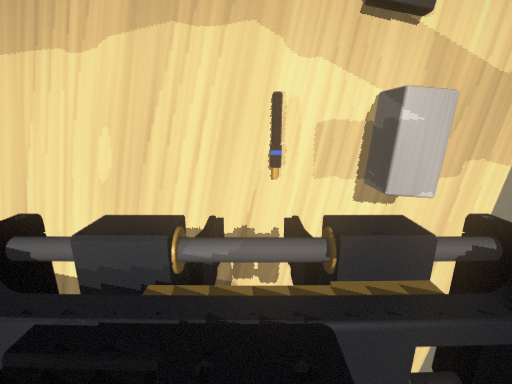

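move_arm --increments "3 11 -20 0 0 0.2 140;3 11 -24 0 0 0 140;3 11 -24 0 0 0 140;3 11 -24 0 0 0 140;3 11 -24 0 0 0 140;2 8 -24 0 0 0 140;0 0 -18 0 0 0 140;0 0 0 0 0 0 140"

```text
time: 13.92
position: [0.6122, 0.0218, 0.0323]
tool_rot: [-1.982, -2.431, 0.009]
ft_force: [-1.2, 0.5, -1.2]
grip_width: 0.454
grip_force: 0.0
```

move_arm --increments "0 0 -14 0 0 0 140;0 0 -10 0 0 0 140;0 0 -6 0 0 0 140;0 0 0 0 0 0 140;0 0 0 0 0 0 140;0 0 0 0 0 0 255;0 0 0 0 0 0 255;0 0 0 0 0 0 255"

```text
time: 14.58
position: [0.616, 0.0208, 0.0073]
tool_rot: [1.986, 2.433, 0.002]
ft_force: [0.9, 0.4, 0.2]
grip_width: 0.306
grip_force: 0.0
```

move_arm --increments "0 0 0 0 0 0 255;0 0 0 0 0 0 255;0 0 0 0 0 0 255;0 0 10 0 0 0 255;0 0 20 0 0 0 255;0 0 24 0 0 0 255;0 0 24 0 0 0 255;0 0 0 0 0 0 255"

```text
time: 15.25
position: [0.619, 0.0206, 0.0905]
tool_rot: [1.983, 2.428, 0.01]
ft_force: [1.1, -0.3, 1.2]
grip_width: 0.133
grip_force: 25.0
```

move_arm --increments "-7.5 13.8 0 0 0 -6.7 255;-7.5 13.8 0 0 0 -6.7 255;-7.5 13.8 0 0 0 -6.7 255;-7.5 13.8 0 0 0 -6.7 255;-7.5 13.8 0 0 0 -6.7 255;-7.5 13.8 0 0 0 -6.7 255;-7.5 13.8 0 0 0 -6.7 255;-7.5 13.8 0 0 0 -6.7 255"

```text
time: 15.92
position: [0.5549, 0.1318, 0.0848]
tool_rot: [-2.874, -1.268, 0.0]
ft_force: [0.4, -0.7, -0.5]
grip_width: 0.132
grip_force: 25.0
```

move_arm --increments "-7.5 13.8 0 0 0 -6.7 255;-7.5 13.8 0 0 0 -6.7 255;-7.5 13.8 0 0 0 -6.7 255;-7.5 13.8 0 0 0 -6.7 255;-7.5 13.8 0 0 0 -6.7 255;-7.5 13.8 0 0 0 -6.7 255;-7.5 13.8 0 0 0 -6.7 255;-7.5 13.8 0 0 0 -6.7 255"

```text
time: 16.58
position: [0.4949, 0.2422, 0.0848]
tool_rot: [-3.137, 0.164, 0.0]
ft_force: [0.2, 0.2, -0.4]
grip_width: 0.128
grip_force: 25.0
```

move_arm --increments "0 0 0 0 0 0 255;0 0 0 0 0 0 255;0 0 0 0 0 0 255;0 0 0 0 0 0 255;0 0 -12 0 0 0 255;0 0 -15 0 0 0 255;0 0 -10 0 0 0 255;0 0 0 0 0 0 255"

```text
time: 17.25
position: [0.4938, 0.2399, 0.0447]
tool_rot: [3.134, -0.156, -0.006]
ft_force: [-0.5, -1.2, 0.1]
grip_width: 0.13
grip_force: 25.0
```

Run:
```python
from h import *
s=ctrl.get_state(); T=rot(s["tool_rot"]); print(np.round(s["position"],4),np.round(s["joint_positions"],2),"yhead",np.degrees(np.arctan2(T[1,1],T[0,1])),s["grip_width"])
```

```text
[0.4938 0.2399 0.0447] [-1.09  0.32  0.68  1.91 -0.24  0.99 -1.97] yhead -95.6961360548935 0.13021394350049448
```

move_arm --increments "3 0 -12 0 0 0 255;3 0 -12 0 0 0 255;0 0 -7 0 0 0 255;0 0 0 0 0 0 255;0 0 0 0 0 0 255;0 0 0 0 0 0 160;0 0 0 0 0 0 160;0 0 0 0 0 0 160"

```text
time: 17.92
position: [0.5018, 0.2419, 0.0172]
tool_rot: [-3.137, 0.155, -0.001]
ft_force: [0.0, 0.3, -0.6]
grip_width: 0.275
grip_force: 0.0
```

move_arm --increments "0 0 0 0 0 0 160;0 0 0 0 0 0 160;0 0 12 0 0 0 160;0 0 25 0 0 0 160;0 0 35 0 0 0 160;0 0 35 0 0 0 160;0 0 35 0 0 0 100;0 0 35 0 0 0 50"

```text
time: 18.58
position: [0.5014, 0.2411, 0.1963]
tool_rot: [-3.137, 0.156, -0.001]
ft_force: [0.8, 0.4, -0.4]
grip_width: 0.451
grip_force: 0.0
```

move_arm --increments "-3 -30 5 0 0 -0.8 0;-3 -30 5 0 0 -0.8 0;-3 -30 5 0 0 -0.8 0;-3 -30 5 0 0 -0.8 0;-3 -30 5 0 0 -0.8 0;-3 -30 5 0 0 -0.8 0;-3 -30 5 0 0 -0.8 0;-3 -30 5 0 0 -0.8 0"

```text
time: 19.25
position: [0.4771, -0.0003, 0.2346]
tool_rot: [-3.123, 0.332, -0.001]
ft_force: [0.5, -0.6, -0.6]
grip_width: 0.978
grip_force: 0.0
```

move_arm --increments "-3 -30 5 0 0 -0.8 0;-3 -30 5 0 0 -0.8 0;-3 -30 5 0 0 -0.8 0;-3 -30 5 0 0 -0.8 0;-3 -30 5 0 0 -0.8 0;-3 -30 5 0 0 -0.8 0;-3 -30 5 0 0 -0.8 0;-3 -30 5 0 0 -0.8 0"

```text
time: 19.92
position: [0.4527, -0.2403, 0.2747]
tool_rot: [-3.098, 0.505, -0.003]
ft_force: [0.7, -0.1, 0.0]
grip_width: 1.001
grip_force: 0.0
```

move_arm --increments "0 0 0 0 0 0 0;0 0 0 0 0 0 0;0 0 0 0 0 0 0;0 0 0 0 0 0 0;0 0 0 0 0 0 0;0 0 0 0 0 0 0;0 0 0 0 0 0 0;0 0 0 0 0 0 0"

```text
time: 20.58
position: [0.4535, -0.2379, 0.2735]
tool_rot: [-3.101, 0.502, 0.0]
ft_force: [-0.0, 0.4, -0.3]
grip_width: 1.001
grip_force: 0.0
```

Run:
```python
from h import *
s=ctrl.get_state(); T=rot(s["tool_rot"]); print(np.round(s["position"],4),np.round(s["joint_positions"],2),"yhead",np.degrees(np.arctan2(T[1,1],T[0,1])),s["grip_width"])
p=ctrl.get_image("top"); C=cloud(p); f=p["frame"].astype(int)
m=(f.sum(-1)<110)&(abs(C[...,0]-.503)<.1)&(abs(C[...,1]-.28)<.066)&(C[...,2]<.03)&(C[...,2]>.007)
k,l,st,_=cv2.connectedComponentsWithStats(m.astype(np.uint8))
for i in range(1,k):
  if st[i,4]>8: P=C[l==i]; print("in tray",st[i,4],axis(P),np.median(P[:,2]))
p=ctrl.get_image("wrist"); save(p,"w5"); C=cloud(p)
for n in ["radio_center","charger"]:
    for q in ctrl.silhouettes(n,p)[:1]:
        P=C[q["region"]&(p["depth"]>0)]; print(n,q["score"],len(P),[np.round(x,1) for x in axis(P)],np.percentile(P[:,2],[5,50,95]).round(4))
        np.save(n+".npy",P)
```

```text
[ 0.4535 -0.2379  0.2735] [-0.81 -0.07  1.21  1.74  0.07  1.43 -1.5 ] yhead -108.40680559805634 1.0009788937536503
in tray 79 ((518.537109375, 306.7294006347656), (11.775224685668945, 98.61119079589844), 83.4117431640625) 0.014085375079164297
in tray 48 ((513.7366333007812, 238.57386779785156), (9.907833099365234, 62.994815826416016), 85.19434356689453) 0.01479330616343133
in tray 14 ((465.20709228515625, 243.8037567138672), (11.291397094726562, 13.930188179016113), 76.53034210205078) 0.015142355404806018
in tray 14 ((452.2502746582031, 315.1716613769531), (10.840621948242188, 11.878602981567383), 0.7942147850990295) 0.015073285515654677
radio_center 0.86 2479 [array([ 519.9, -255.8]), array([61.4, 91.4]), np.float64(71.7)] [0.0547 0.1007 0.1143]
charger 0.97 1802 [array([ 500.5, -252.3]), array([ 86.6, 125.2]), np.float64(69.9)] [0.0083 0.0111 0.0578]
```

View pics/w5.png

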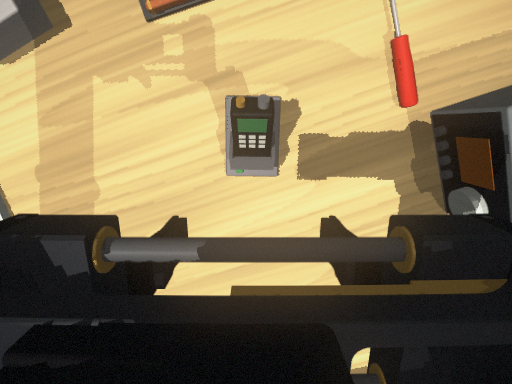

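Run:
```python
from h import *
P=np.load("radio_center.npy")
h=np.radians(-18.3); t=.70
def ax(h,t):
    z=np.array([np.sin(t)*np.cos(h),np.sin(t)*np.sin(h),np.cos(t)]); y=np.array([-np.sin(h),np.cos(h),0]); return np.stack([np.cross(y,z),y,z])
# plane fit of the front: iterative
Q=P
n=-ax(h,t)[0]
d=P@n
for _ in range(6):
    med=np.median(Q@n); Q=P[abs(P@n-med)<.004]; c=Q.mean(0); n2=np.linalg.svd(Q-c)[2][2]; n=n2*np.sign(n2[2])
print("n",n.round(3),"lean",np.arccos(-n[:2]@[np.cos(h),np.sin(h)]) , "head",np.degrees(np.arctan2(-n[1],-n[0])),len(Q))
A=ax(h,t); L=Q@A.T
print(np.percentile(L,[1,5,50,95,99],axis=0).round(4))
Lall=P@A.T; print("all",np.percentile(Lall,[0.5,2,50,98,99.5],axis=0).round(4))
x=np.median(L[:,0])+.015; y=(np.percentile(L[:,1],1)+np.percentile(L[:,1],99))/2; z=np.percentile(L[:,2],99)-.0525
print("centre est",(A.T@[x,y,z]).round(4)); print("axes",A.round(3).tolist())
ch=np.array([.4995,-.2515]); u=np.array([np.cos(h),np.sin(h)]); c=(A.T@[x,y,z]); print("centre in charger",(c[:2]-ch)@u,(c[:2]-ch)@[-u[1],u[0]])
print("grasp +20mm",(A.T@[x,y,z+.02]).round(4))
```

```text
n [-0.712  0.251  0.655] lean 0.7148888929570971 head -19.383430033349462 1777
[[ 0.371  -0.1079  0.3801]
 [ 0.3713 -0.1057  0.3848]
 [ 0.3727 -0.083   0.4321]
 [ 0.3755 -0.0601  0.4648]
 [ 0.3768 -0.0579  0.4664]]
all [[ 0.3708 -0.1099  0.3781]
 [ 0.3712 -0.108   0.3814]
 [ 0.3732 -0.0833  0.4475]
 [ 0.3981 -0.0583  0.4758]
 [ 0.4194 -0.054   0.4765]]
centre est [ 0.5087 -0.2555  0.0669]
axes [[0.726, -0.24, -0.644], [0.314, 0.949, 0.0], [0.612, -0.202, 0.765]]
centre in charger 0.009953924738966665 -0.0009396723644602288
grasp +20mm [ 0.5209 -0.2596  0.0822]
```

move_arm --increments "6 -2 0 0 0 0 0;6 -2 0 0 0 0 0;6 -2 0 0 0 0 0;6 -2 0 0 0 0 0;6 -2 0 0 0 0 0;6 -2 0 0 0 0 0;6 -2 0 0 0 0 0;6 -2 0 0 0 0 0"

```text
time: 21.45
position: [0.5018, -0.2544, 0.2734]
tool_rot: [3.1, -0.504, -0.001]
ft_force: [0.2, -0.7, 0.5]
grip_width: 1.001
grip_force: 0.0
```

Run:
```python
from h import *
s=ctrl.get_state(); print(np.round(s["position"],4),np.round(s["joint_positions"],3))
```

```text
[ 0.5018 -0.2544  0.2734] [-0.61   0.21   1.195  1.626 -0.196  1.44  -1.29 ]
```

move_arm --increments "4 -1 -20 0 0 0 0;4 -1 -20 0 0 0 0;4 -1 -20 0 0 0 0;4 -1 -20 0 0 0 0;4 -1 -20 0 0 0 0;0 0 -20 0 0 0 0;0 0 -10 0 0 0 0;0 0 0 0 0 0 0"

```text
time: 22.12
position: [0.52, -0.2586, 0.1412]
tool_rot: [-3.101, 0.504, 0.007]
ft_force: [-0.7, 0.6, 0.5]
grip_width: 0.999
grip_force: 0.0
```

Run:
```python
from h import *
s=ctrl.get_state(); T=rot(s["tool_rot"]); print(np.round(s["position"],4),np.round(s["joint_positions"],3),"yhead",np.degrees(np.arctan2(T[1,1],T[0,1])),T[:,2].round(3))
```

```text
[ 0.52   -0.2586  0.1412] [-0.474  0.388  1.094  1.758 -0.364  1.224 -1.175] yhead -108.4684613459041 [-0.005  0.001 -1.   ]
```

move_arm --increments "2 -1 -14 0 0 0 0;0 0 -16 0 0 0 0;0 0 -16 0 0 0 0;0 0 -16 0 0 0 0;0 0 -12 0 0 0 0;0 0 0 0 0 0 0;0 0 0 0 0 0 0;0 0 0 0 0 0 0"

```text
time: 22.78
position: [0.5242, -0.2609, 0.0706]
tool_rot: [3.1, -0.504, 0.003]
ft_force: [-0.1, -0.4, 0.2]
grip_width: 1.001
grip_force: 0.0
```

move_arm --increments "0 0 0 0 0 0 255;0 0 0 0 0 0 255;0 0 0 0 0 0 255;0 0 0 0 0 0 255;0 0 0 0 0 0 255;0 0 0 0 0 0 255;0 0 0 0 0 0 255;0 0 0 0 0 0 255" --grip_force 45

```text
time: 23.45
position: [0.5237, -0.26, 0.0697]
tool_rot: [-3.1, 0.503, -0.0]
ft_force: [-0.2, 1.4, 1.4]
grip_width: 0.596
grip_force: 44.9
```

move_arm --increments "1.8 -0.6 2.3 0 0 0 255;3.1 -1 3.8 0 0 0 255;3.7 -1.2 4.6 0 0 0 255;3.7 -1.2 4.6 0 0 0 255;3.7 -1.2 4.6 0 0 0 255;3.7 -1.2 4.6 0 0 0 255;3.7 -1.2 4.6 0 0 0 255;3.7 -1.2 4.6 0 0 0 255"

```text
time: 24.12
position: [0.5508, -0.2694, 0.1037]
tool_rot: [3.101, -0.504, -0.001]
ft_force: [-1.7, 0.5, -2.6]
grip_width: 0.595
grip_force: 44.8
```

move_arm --increments "6.1 -2 7.7 0 0 0 255;6.1 -2 7.7 0 0 0 255;6.1 -2 7.7 0 0 0 255;0 0 25 0 0 0 255;0 0 30 0 0 0 255;0 0 30 0 0 0 255;0 0 25 0 0 0 255;0 0 0 0 0 0 255"

```text
time: 24.78
position: [0.5717, -0.2776, 0.243]
tool_rot: [3.098, -0.504, 0.015]
ft_force: [0.9, -0.7, -1.3]
grip_width: 0.595
grip_force: 44.8
```

Run:
```python
from h import *
s=ctrl.get_state(); T=rot(s["tool_rot"]); print(np.round(s["position"],4),np.round(s["joint_positions"],3),"z",T[:,2].round(3),s["grip_width"],s["ft_force"])
# axis for the up-turn: takes radio z to vertical
h=np.radians(-18.7); z=np.array([np.cos(h),np.sin(h)]); print("axis",np.cross([*z*.644,.765],[0,0,1])/.644)
```

```text
[ 0.5717 -0.2776  0.243 ] [-0.393  0.429  1.082  1.501 -0.382  1.43  -1.192] z [ 0.009 -0.004 -1.   ] 0.595127055047842 [ 0.94935567 -0.67471627 -1.33651959]
axis [-0.32061299 -0.94721028  0.        ]
```

move_arm --increments "0 0 5 -1.6 -4.74 0 255;0 0 5 -1.6 -4.74 0 255;0 0 5 -1.6 -4.74 0 255;0 0 5 -1.6 -4.74 0 255;0 0 5 -1.6 -4.74 0 255;0 0 5 -1.6 -4.74 0 255;0 0 5 -1.6 -4.74 0 255;0 0 5 -1.6 -4.74 0 255"

```text
time: 25.45
position: [0.5681, -0.2733, 0.274]
tool_rot: [2.845, -0.461, 0.966]
ft_force: [0.1, -0.0, -3.0]
grip_width: 0.596
grip_force: 44.8
```

move_arm --increments "0 0 0 0 0 0 255;0 0 0 0 0 0 255;0 0 0 0 0 0 255;0 0 0 0 0 0 255;0 0 0 0 0 0 255;0 0 0 0 0 0 255;0 0 0 0 0 0 255;0 0 0 0 0 0 255"

```text
time: 26.12
position: [0.569, -0.2746, 0.2737]
tool_rot: [2.845, -0.462, 0.96]
ft_force: [0.3, -0.5, -3.4]
grip_width: 0.596
grip_force: 44.8
```

Run:
```python
from h import *
s=ctrl.get_state(); T=rot(s["tool_rot"]); print(np.round(s["position"],4),np.round(s["joint_positions"],3),"z",T[:,2].round(3),T[:,1].round(3),s["grip_width"],s["ft_force"],s["grip_force"])
p=ctrl.get_image("scene"); save(p,"s2"); C=cloud(p)
g=np.array(s["position"])-.019*T[:,2]
h=np.radians(-18.7)
for q in ctrl.silhouettes("radio_center",p)[:1]:
    P=C[q["region"]&(p["depth"]>0)]; print(q["score"],len(P),np.percentile(P,[2,50,98],axis=0).round(3))
q=ctrl.get_image("wrist"); a=cv2.resize(p["frame"][60:300,180:440],(520,480)); b=q["frame"]
out=np.zeros((480,800,3),np.uint8); out[:,:520]=a; out[:210,520:]=cv2.resize(b,(280,210))
t=ctrl.get_image("top"); out[220:480,520:]=cv2.resize(t["frame"][150:280,140:280],(280,260))
cv2.imwrite("pics/end.png",out[...,::-1])
W=cloud(q)
for r in ctrl.silhouettes("radio_center",q)[:1]:
    P=W[r["region"]&(q["depth"]>0)]; print("wrist",r["score"],len(P),np.percentile(P,[2,50,98],axis=0).round(3))
    n=np.linalg.svd(P-P.mean(0))[2][2]; print(n)
```

```text
[ 0.569  -0.2746  0.2737] [-0.389 -0.295  0.72   2.052  0.262  0.669 -1.67 ] z [ 0.575 -0.193 -0.795] [-0.317 -0.949  0.001] 0.5960798181024041 [ 0.29210665 -0.46440633 -3.37534918] 44.84609881415963
0.57 303 [[ 0.44  -0.551  0.078]
 [ 0.566 -0.251  0.261]
 [ 0.579 -0.24   0.321]]
wrist 0.94 4534 [[ 0.538 -0.298  0.233]
 [ 0.559 -0.273  0.312]
 [ 0.577 -0.249  0.324]]
[-0.87359631  0.34973535  0.33840016]
```

View pics/end.png

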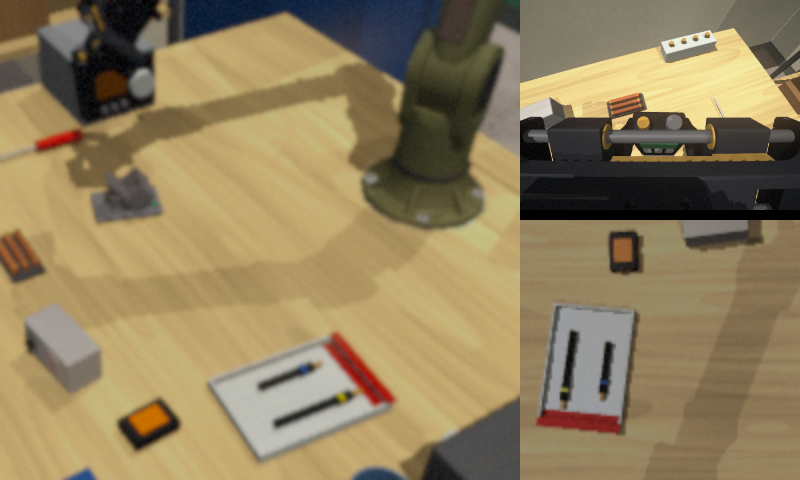

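move_arm --increments "7 -3 0 0 0 0 255;9 -4 0 0 0 0 255;9 -4 0 0 0 0 255;9 -4 0 0 0 0 255;9 -4 0 0 0 0 255;9 -4 0 0 0 0 255;7 -3 0 -0.5 -1.4 0 255;5 -2 0 -0.5 -1.4 0 255"

```text
time: 27.03
position: [0.6339, -0.3042, 0.2746]
tool_rot: [2.808, -0.457, 1.033]
ft_force: [-0.2, -0.3, -3.7]
grip_width: 0.601
grip_force: 44.8
```

move_arm --increments "0 0 0 0 0 0 255;0 0 0 0 0 0 255;0 0 0 0 0 0 255;0 0 0 0 0 0 255;0 0 0 0 0 0 255;0 0 0 0 0 0 255;0 0 0 0 0 0 255;0 0 0 0 0 0 255"

```text
time: 27.7
position: [0.6324, -0.3035, 0.2739]
tool_rot: [2.811, -0.458, 1.031]
ft_force: [-0.0, -0.8, -3.0]
grip_width: 0.595
grip_force: 44.8
```

Run:
```python
from h import *
s=ctrl.get_state(); T=rot(s["tool_rot"]); print(np.round(s["position"],4),np.round(s["joint_positions"],3),"z",T[:,2].round(3),T[:,1].round(3),"tilt",np.degrees(np.arccos(-T[2,2])),s["grip_width"],s["grip_force"])
q=ctrl.get_image("wrist"); W=cloud(q)
for r in ctrl.silhouettes("radio_center",q)[:1]:
    P=W[r["region"]&(q["depth"]>0)]
    def fit(P,n,tol=.0025):
        best=max((np.sum(abs(P@n-c)<tol),c) for c in np.arange((P@n).min(),(P@n).max(),.001))[1]
        Q=P[abs(P@n-best)<tol*1.5]
        for _ in range(8):
            c=Q.mean(0); m=np.linalg.svd(Q-c,full_matrices=False)[2][2]; m*=np.sign(m@n); Q=P[abs((P-c)@m)<tol]
        return m,len(Q),Q.mean(0)
    m,k,c=fit(P,np.array([0,0,1.])); print("top",m.round(3),k,c.round(3),"deg",np.degrees(np.arccos(m[2])))
    m,k,c=fit(P,np.array([-.947,.321,0])); print("front",m.round(3),k,c.round(3),"deg from horiz",np.degrees(np.arcsin(m[2])))
```

```text
[ 0.6324 -0.3035  0.2739] [-0.496 -0.129  0.898  1.964  0.057  0.557 -1.496] z [ 0.613 -0.207 -0.763] [-0.318 -0.948  0.002] tilt 40.310938521841805 0.5954873482983402 44.84593662782572
top [ 0.023 -0.021  1.   ] 1881 [ 0.629 -0.302  0.313] deg 1.762497250279359
front [-0.946  0.325 -0.007] 1547 [ 0.608 -0.297  0.273] deg from horiz -0.41391705651538885
```

```bash
python3 -c "
from bench import ctrl
print(ctrl.close_job())"
```

```text
the job is handed in; nothing more can be done
None
```

The job is handed in: both antennas lie released in the tray with their connectors towards the red stripe, and the handheld is held upright (within about 2°) with its underside about 20 cm above the bench; no verdict came back.

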